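# Close the battery door of the gold drive channel

## Task

Close the open door of the black battery box in the gold channel: fold it down over the cells, then, keeping it pressed down against their springs, push it by its thumb ledge until it stops, with its front edge tucked under the retaining lip, and let go so that it stays shut. Work with the fingertips only: pinch and lift nothing, do not force the door, and leave the channel and the things around it where they are.

Things in the scene. Friction and masses are not known exactly. Their poses are not given: they have to be found in the camera images.
- channel: gold aluminium channel, 152 x 460 mm, rails 38 mm high, 4 kg with its battery box, loose on the bench but too heavy to slip. Origin: on the bench under the middle of the black box. x from the box's hinge side to its lip side, y along the channel (from -160 to +300 mm), z up. The box: 104 mm (x) by 124 mm (y), rim 64 mm above the bench.
- pin (a joint): how far (m) the door's hinge pin has slid in its slotted ears along the channel's +x, towards the lip: 0 = drawn back (the door swings past the lip), 0.014 = fully home, at its stop. Starts at 0 to 0.0015. Stays where it is left (2.5 N of friction); with the door pressed down it takes 3 to 6 N to push.
- door (a joint): door angle (rad) about the hinge pin: 0 = shut flat on the rim, 1.57 = upright, more = leaning back away from the lip (stop at 2.4). Starts at 1.75 to 2.1. A stiff, light hinge: stays where it is left, 1 N at the ledge swings it. Below 0.15 the cells' springs push back; shut but not tucked, it springs up to about 0.08 when let go.
- hinge_point (a point): middle of the hinge pin's axis, 66 mm above the bench, axis along the channel's y; slides with the pin. The door: grey plastic plate 112 mm wide (y), 4 mm thick (2 mm each side of the axis), reaching 66 mm from the axis, then a tongue 90 mm wide and 2.5 mm thick (the front edge) to 76 mm. Hinge ears at y = +-60 mm reach 73 mm above the bench.
- door_ledge (a point): foot of the rear face of the thumb ledge, mid-width, on the door's outer face, 56 mm from the hinge axis. The ledge is a bar 60 mm wide (y), 5 mm thick, 6 mm high, its rear face towards the hinge; push that towards the lip. Outer face 68 mm above the bench when shut. Axes: x hinge to front edge, z out of the outer face (up when shut).
- door_edge (a point): middle of the door's front edge (end of the tongue), 76 mm from the hinge axis, half-way through the 4 mm plate.
- lip_nose (a point): middle of the lower nose edge of the retaining lip, 68 mm above the bench, axes as the channel's. The lip: fixed aluminium strip 100 mm long (y), 68 to 71 mm above the bench, overhanging 10 mm towards the hinge, nose rounded. Pin drawn back: the front edge swings past it with 4.5 mm to spare. Pin home: the edge is 9.5 mm beneath it with 1.5 mm free height.
- cells (a point): centre of the bay at rim height, 64 mm above the bench. In the bay stand 8 round cells, 26 mm across, in two rows along y, on springs, held captive: untouched, their tops stand 4.5 mm above the rim; the shut door presses them down level with it, which takes 3 to 5 N just behind the thumb ledge.
- parts_bin: clear plastic bin of chain links, 150 x 120 x 60 mm, standing across the channel's rails beside the battery box, its centre 200 to 220 mm along the channel's +y; origin at the centre of its underside. Leave alone.
- spare_cell: spare round cell standing on the bench beyond the lip-side rail, 26 mm across, 50 mm high; origin at its foot. Leave alone.
- sprocket: dark steel sprocket lying on the bench beyond the lip-side rail, 73 mm across, 18 mm high; origin at its foot. Leave alone.
- driver: screwdriver, 190 mm long, lying on the bench off the channel's -y end; origin under its middle. Leave alone.

How it is judged:
By the outcome, as a careful person would: the job done as asked, in the order asked, and still so for the second after the job is handed in, with the robot touching nothing.
It also fails if it takes over 45 s, if anything falls off the work surface, if the arm or the gripper's body presses on something with over 40 N, if the wrist force passes 120 N, or if a joint passes its speed limit or range.

## Robot

A 6-joint arm with a two-finger parallel gripper is mounted at the origin on the work surface. World frame = base frame: x ahead of the robot, y to its left, z up, the work surface at z = 0. Lengths are in m, angles in degrees, forces in N, time in s.
With the tool pointing down it reaches from about 0.4 to 0.825 m from the base axis. Payload 7 kg.
Tool frame: the origin (TCP) lies on the centre line of the jaws, within the pads' length; the fingertips stand 14 mm ahead of it and the grasp point (between the pads) lies 5 mm behind it; z points along the fingers, y is the line along which they close (so a half turn about z gives the same grasp; the last joint's range is limited). The gripper opens to 88 mm and grips with 3 to 60 N. Pads are 19 mm wide; open, the fingers measure 130 mm over their backs; the gripper's body (78 mm by 193 mm) begins 47 mm behind the grasp point.
Start: joints at [93.341, 20.546, 0.682, 0, -70.136, -16.507], TCP at [0.154, 0.657, 0.241] pointing down, gripper open.
Joint ranges: [-176.03, 176.03], [-82.01, 121.73], [-58.28, 71.71], [-173.87, 95.51], [-174.79, -0.11], [-173.66, 173.66]. Speed limits (degrees/s): [136.94, 136.94, 172.46, 180, 180, 180].

## Interface

Orientations are given as [roll, pitch, yaw] about the fixed x, y, z axes, in that order (R = Rz(yaw) Ry(pitch) Rx(roll)).
In Python, from plant import r gives the robot as it stands.
- The arm moves only by the tool send_rows, never from a script. Its argument "steps" is a list of rows, each an object with "dp": the shift along the tool's x, y, z in mm, a list of three; "roll": the turn about the tool's z in rad; "jaw": the opening in per cent of the stroke, from 0 (shut) to 100 (fully open). In form: [{"dp": [tx, ty, tz], "roll": roll, "jaw": jaw}, ...]. A call has 1 to 5 rows; each row is the pose to reach, as a shift and turn from the pose commanded when the call began, along the tool's axes at that moment; what a row does not reach only later rows make up. A row lasts 1/8 s, in which the tool goes at most 62.5 mm and 10.7 degrees, less where a joint would pass 70% of its speed; a pose out of reach is approached as far as the arm can. A call with a gripper value outside its range is refused whole. The fingers move at their own pace and stop on an object; "newtons" is the grip in N (left out, the last holds). Time passes only in rows, so rows that repeat a pose let the fingers close. It gives the time, the measured TCP pose, the force, the opening and the grip force at its end, in the units of the state.
- r.get_state(): the state, without advancing time (a new reading comes with each control period).
- r.capture(name): name is "side" or "top"; returns a dict with "image" (400x640x3 uint8, blue, green, red), "K" (3x3 intrinsics, pixels), "dist" ([k1, k2, p1, p2, k3] as OpenCV has them; the pictures are not rectified), "rvec" (rotation vector, rad) and "tvec" (3), from world to camera coordinates, as OpenCV has them. Camera axes: x right, y down, z forward; pixel columns grow to the right and rows downward; lengths in m; the calibration is good to about 2 mm. A picture is of the moment at which its call begins. There is no depth.
- r.close_job(): hands the job in; it is judged then, once.
The state is a dict: "time_s": time; "joints": joint angles; "qd": joint speeds; "joint_torque": joint torques, N m; "tcp_pos": TCP position; "eef_rot": TCP orientation; "contact_force": force on the tool from outside, world axes, zero at the start; "moment": the same for the moment, N m; "gripper_width": finger opening in m; "gripper_force": force on a finger pad.
Only numpy, scipy, OpenCV 4.12 (cv2) and the standard library are available. Lean on these libraries where they do the work, as an engineer would, in place of code of your own. Each camera call takes 0.05 s, during which the arm holds its last target. There are 200 camera calls.

## Working session

There is one attempt and no reset: what is moved stays moved. The work goes in short steps, Python scripts to look and compute and a tool call to move; the robot and the scene stay as the last step left them, time stands still between calls to the robot, and variables do not carry over. Pictures are saved under pics/ and viewed, at most 10 in all, crops included, and the job is handed in when it is done.

Besides the shell and the picture viewer there is one more tool, called as name(argument=value, ...), one argument or row to a line, values as JSON. send_rows: Moves the arm, as the interface text tells. Its arguments: {"type":"object","properties":{"steps":{"type":"array","items":{"type":"object","properties":{"dp":{"type":"array","items":{"type":"number"}},"roll":{"type":"number"},"jaw":{"type":"number"}}}},"newtons":{"type":"number"}},"required":["steps"]}

```bash
mkdir -p pics; ls
python3 - <<'E'
from plant import r
import cv2,numpy as np
for n in("side","top"):
    c=r.capture(n);cv2.imwrite(f"pics/{n}0.png",c["image"])
    R=cv2.Rodrigues(np.array(c["rvec"]))[0];print(n,np.array(c["K"]).tolist(),c["dist"],(-R.T@np.array(c["tvec"]).ravel()).round(3),R.round(2).tolist())
print(r.get_state())
E
```

```text
pics
side [[379.7229474379867, 0.0, 324.7115398589477], [0.0, 379.7229474379867, 203.9263743454871], [0.0, 0.0, 1.0]] [-0.04004124  0.          0.          0.          0.        ] [ 0.356 -0.594  0.552] [[0.89, -0.46, -0.02], [-0.27, -0.5, -0.82], [0.37, 0.74, -0.57]]
top [[389.7371483616399, 0.0, 323.9895645988336], [0.0, 389.7371483616399, 196.3105763869888], [0.0, 0.0, 1.0]] [-0.08149205  0.          0.          0.          0.        ] [0.55  0.004 0.854] [[-0.01, -1.0, 0.01], [-0.99, 0.01, -0.12], [0.12, -0.01, -0.99]]
{'time_s': 0.1, 'joints': array([ 9.33385432e+01,  2.05864953e+01,  6.38545285e-01, -1.89435668e-02,
       -7.01367071e+01, -1.65062057e+01]), 'qd': array([-0.00458422, -0.08928096,  0.1451622 ,  0.13722669,  0.02232872,
       -0.02231304]), 'joint_torque': array([-1.81631367e-03, -5.84157908e+01,  2.93753582e+01,  7.01550096e+00,
        1.01966097e-02, -6.09432027e-05]), 'tcp_pos': array([0.15369695, 0.6568264 , 0.23971838]), 'eef_rot': array([ 1.79913771e+02, -6.97984196e-03, -1.31741070e+01]), 'contact_force': array([ 0.65252383, -0.6094195 , -0.17720065]), 'moment': array([-0.0418881 , -0.00803788, -0.0497965 ]), 'gripper_force': 0.0, 'gripper_width': 0.08797811402321624}
```

View pics/side0.png

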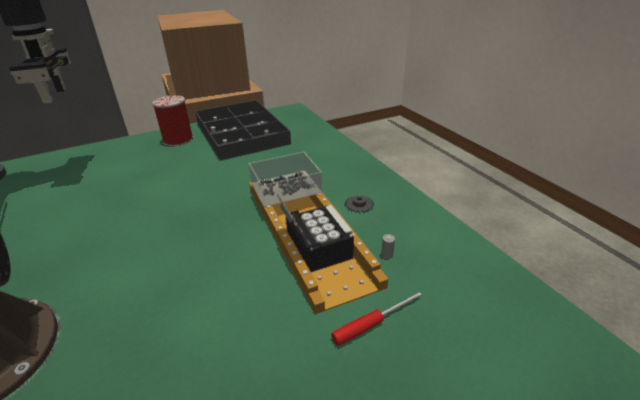

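View pics/top0.png

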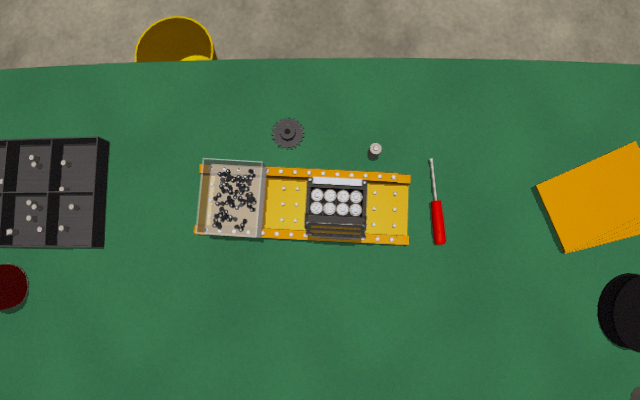

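The side view shows the box at about (320,237) with its door open. In the top view the bin is at (230,200), the box at (337,207), the white lip at (337,182) and the door at (335,229), leaning back towards the robot. Channel x is about world +x.

```bash
cat > h.py <<'E'
import cv2,numpy as np
from plant import r
def ray(c,uv,z):
    K=np.array(c["K"]);D=np.array(c["dist"]);R=cv2.Rodrigues(np.array(c["rvec"]))[0];C=-R.T@np.array(c["tvec"]).ravel()
    p=cv2.undistortPoints(np.array(uv,float).reshape(-1,1,2),K,D).reshape(-1,2)
    d=np.c_[p,np.ones(len(p))]@R
    return C+d*((z-C[2])/d[:,2])[:,None]
def proj(c,P): return cv2.projectPoints(np.array(P,float).reshape(-1,1,3),np.array(c["rvec"]),np.array(c["tvec"]),np.array(c["K"]),np.array(c["dist"]))[0].reshape(-1,2)
E
python3 - <<'E'
from h import *
c=r.capture("top");im=c["image"];hsv=cv2.cvtColor(im,cv2.COLOR_BGR2HSV)
w=((hsv[...,1]<60)&(hsv[...,2]>140)).astype(np.uint8);w[:170]=0;w[225:]=0;w[:,:305]=0;w[:,370:]=0
n,l,s,ce=cv2.connectedComponentsWithStats(w)
for i in range(1,n):
    if s[i,4]>15:
        pts=np.argwhere(l==i)[:,::-1];rc=cv2.minAreaRect(pts.astype(np.float32))
        print(s[i],ce[i].round(1),rc, ray(c,ce[i],.071 if s[i,2]>30 and s[i,3]<15 else .0685).round(4))
g=((hsv[...,0]>12)&(hsv[...,0]<30)&(hsv[...,1]>150)&(hsv[...,2]>90)).astype(np.uint8);g[:150]=0;g[255:]=0;g[:,:185]=0;g[:,420:]=0
ys=[];
for nm,z in(("top",.038),("bot",.038)):
    P=[]
    for u in range(270,405,3):
        v=np.flatnonzero(g[:,u]); P.append((u,v[0]-.5 if nm=="top" else v[-1]+.5))
    X=ray(c,P,z); k=np.polyfit(X[:,1],X[:,0],1);res=X[:,0]-np.polyval(k,X[:,1]);m=abs(res)<.003;k=np.polyfit(X[m,1],X[m,0],1);print(nm,k,np.degrees(np.arctan(k[0])),abs(res).max())
P=[(np.flatnonzero(g[v])[-1]+.5,v) for v in range(185,225,3)];print("end z.0",ray(c,P,.003).round(4)[::3])
cv2.imwrite("pics/t1.png",cv2.resize(im[160:255,280:400],None,fx=6,fy=6,interpolation=2))
s=r.capture("side");cv2.imwrite("pics/s1.png",cv2.resize(s["image"][170:300,240:400],None,fx=4.5,fy=4.5,interpolation=2))
E
```

```text
[313 177  49   9 330] [337.1 181. ] ((337.00311279296875, 180.94461059570312), (48.36985778808594, 6.656402587890625), 3.1798300743103027) [[ 0.6719 -0.0288  0.071 ]]
[311 189  51  14 468] [336.  195.6] ((336.0191650390625, 195.52078247070312), (50.19985580444336, 11.590731620788574), 2.2906100749969482) [[ 0.642  -0.0261  0.071 ]]
[310 202  52  14 483] [335.3 208.4] ((335.5000305175781, 208.49998474121094), (51.159095764160156, 11.590731620788574), 2.290609836578369) [[ 0.6159 -0.0244  0.071 ]]
top [0.06010057 0.70362321] 3.439371969923354 0.0016810575732922883
bot [0.06046723 0.55179798] 3.4603041463416138 0.0013287671964888892
end z.0 [[ 0.6724 -0.1877  0.003 ]
 [ 0.6523 -0.187   0.003 ]
 [ 0.6323 -0.1863  0.003 ]
 [ 0.6124 -0.1856  0.003 ]
 [ 0.5926 -0.1828  0.003 ]]
```

View pics/t1.png

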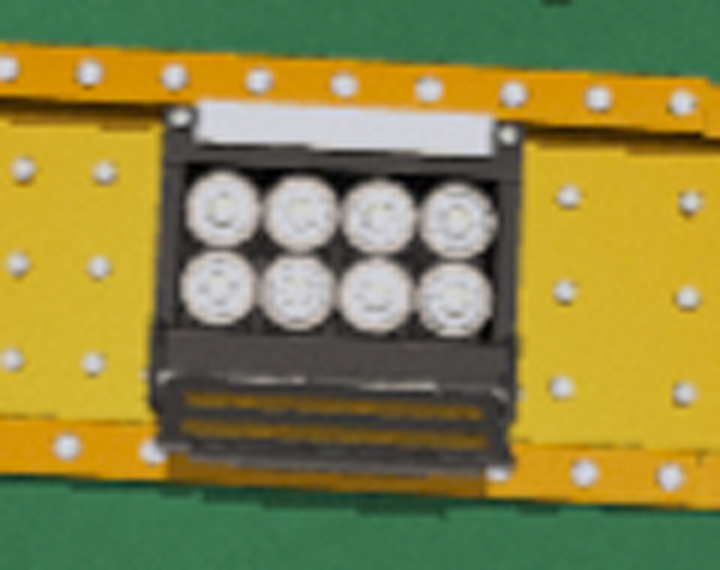

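View pics/s1.png

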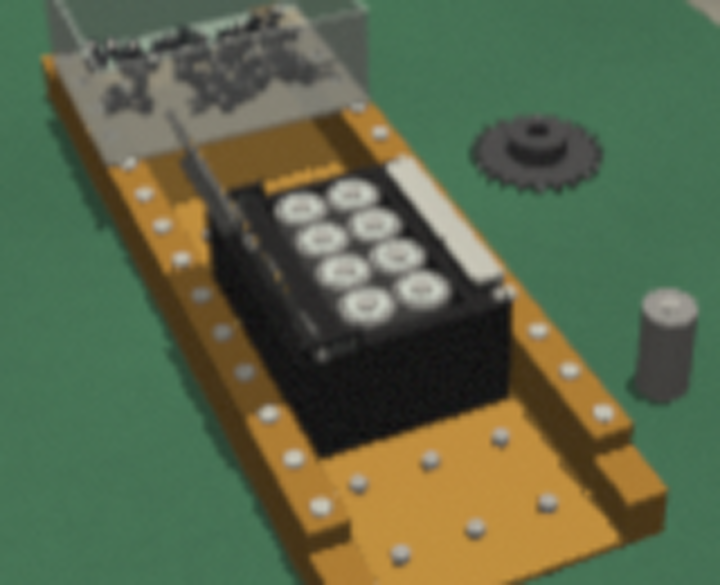

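Both views agree with the sizes given. The channel origin is at about (0.626, -0.026) with yaw -3.45°, and the lip centre sits at channel x = 46 mm, y = 0. That puts the nose at about +39 mm and the hinge at about -41.5 mm. In the crop, the hinge line at row 385 gives -42 mm.

I'll bring the closed fingertips round behind the door.

send_rows(
  steps=[
    {"dp": [38, 45, 0], "roll": -0.03, "jaw": 0},
    {"dp": [76, 90, 0], "roll": -0.07, "jaw": 0},
    {"dp": [115, 135, 0], "roll": -0.11, "jaw": 0},
    {"dp": [154, 180, 0], "roll": -0.15, "jaw": 0},
    {"dp": [193, 225, 0], "roll": -0.17, "jaw": 0},
  ],
)

```text
time_s: 0.82
tcp_pos: [0.291, 0.3923, 0.2406]
eef_rot: [-180.0, -0.0, -3.3]
contact_force: [0.8, -0.1, 0.6]
gripper_width: 0.043
gripper_force: 0.0
```

send_rows(
  steps=[
    {"dp": [30, 50, 0], "roll": 0, "jaw": 0},
    {"dp": [60, 100, 0], "roll": 0, "jaw": 0},
    {"dp": [90, 150, 0], "roll": 0, "jaw": 0},
    {"dp": [120, 200, 0], "roll": 0, "jaw": 0},
    {"dp": [150, 250, 0], "roll": 0, "jaw": 0},
  ],
)

```text
time_s: 1.45
tcp_pos: [0.4257, 0.1339, 0.2409]
eef_rot: [-180.0, -0.0, -3.4]
contact_force: [1.2, 0.4, 0.1]
gripper_width: 0.0005
gripper_force: 0.0
```

send_rows(
  steps=[
    {"dp": [30, 50, 20], "roll": 0, "jaw": 0},
    {"dp": [60, 100, 50], "roll": 0, "jaw": 0},
    {"dp": [90, 147, 80], "roll": 0, "jaw": 0},
    {"dp": [90, 147, 110], "roll": 0, "jaw": 0},
    {"dp": [90, 147, 120], "roll": 0, "jaw": 0},
  ],
)

```text
time_s: 2.08
tcp_pos: [0.5051, -0.0176, 0.1186]
eef_rot: [179.9, 0.2, -3.6]
contact_force: [0.0, 1.2, 0.1]
gripper_width: 0.0002
gripper_force: 0.0
```

```bash
cat >> h.py <<'E'
O=np.array([.626,-.0262,0]);a=np.radians(-3.45);ex=np.array([np.cos(a),np.sin(a),0]);ey=np.array([-np.sin(a),np.cos(a),0])
def ch(p): p=np.array(p)-O;return np.array([p@ex,p@ey,p[2]])
def W(x,y,z): return O+x*ex+y*ey+np.array([0,0,z])
E
python3 - <<'E'
from h import *
s=r.get_state();t=s["tcp_pos"];print(s["time_s"],t,ch(t).round(4),s["eef_rot"],s["contact_force"],s["gripper_width"])
a=r.capture("side")["image"][150:310,220:420];b=r.capture("top")["image"][150:260,270:400]
k=np.hstack([cv2.resize(a,(400,320),interpolation=2),cv2.resize(b,(378,320),interpolation=2)]);cv2.imwrite("pics/k2.png",k)
E
```

```text
2.075 [ 0.50506735 -0.01763792  0.11859892] [-0.1212  0.0013  0.1186] [179.92768587   0.20819105  -3.55345943] [0.04773566 1.196586   0.06282465] 0.0002260399486592138
```

View pics/k2.png

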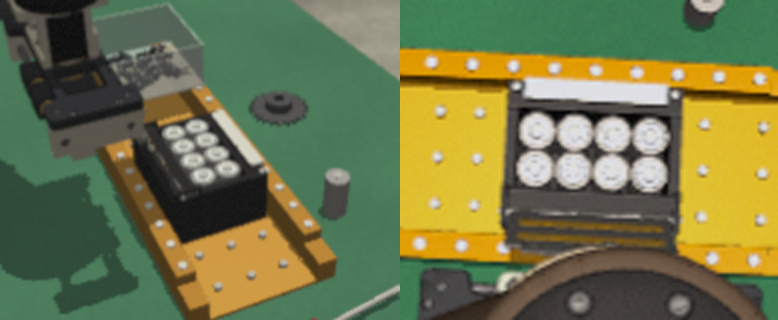

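The fingertips hang behind the leaning door, whose rear face is at about (590,235) in the right half of the picture. Next I'll sweep it up to upright.

send_rows(
  steps=[
    {"dp": [12, 0, 0], "roll": 0, "jaw": 0},
    {"dp": [24, 0, 0], "roll": 0, "jaw": 0},
    {"dp": [32, 0, 0], "roll": 0, "jaw": 0},
    {"dp": [40, 0, 0], "roll": 0, "jaw": 0},
    {"dp": [47, 0, 0], "roll": 0, "jaw": 0},
  ],
)

```text
time_s: 2.8
tcp_pos: [0.5535, -0.0193, 0.1205]
eef_rot: [180.0, 0.0, -3.4]
contact_force: [-0.1, 0.2, 1.1]
gripper_width: 0.0008
gripper_force: 0.4
```

send_rows(
  steps=[
    {"dp": [7, 0, 0], "roll": 0, "jaw": 0},
    {"dp": [14, 0, 0], "roll": 0, "jaw": 0},
    {"dp": [21, 0, 0], "roll": 0, "jaw": 0},
    {"dp": [28, 0, 0], "roll": 0, "jaw": 0},
    {"dp": [34, 0, 0], "roll": 0, "jaw": 0},
  ],
)

```text
time_s: 3.42
tcp_pos: [0.5875, -0.0213, 0.1204]
eef_rot: [-180.0, 0.0, -3.4]
contact_force: [-0.7, -0.6, -0.0]
gripper_width: 0.0002
gripper_force: 0.2
```

Run:
```python
from h import *
s=r.get_state();t=s["tcp_pos"];print(s["time_s"],ch(t).round(4),s["eef_rot"],s["contact_force"])
a=r.capture("side")["image"][160:290,240:400];cv2.imwrite("pics/k3.png",cv2.resize(a,None,fx=4.5,fy=4.5,interpolation=2))
```

```text
3.425 [-0.0387  0.0026  0.1204] [-1.79998778e+02  1.17264934e-02 -3.43085389e+00] [-0.66258592 -0.58235106 -0.03219941]
```

View pics/k3.png

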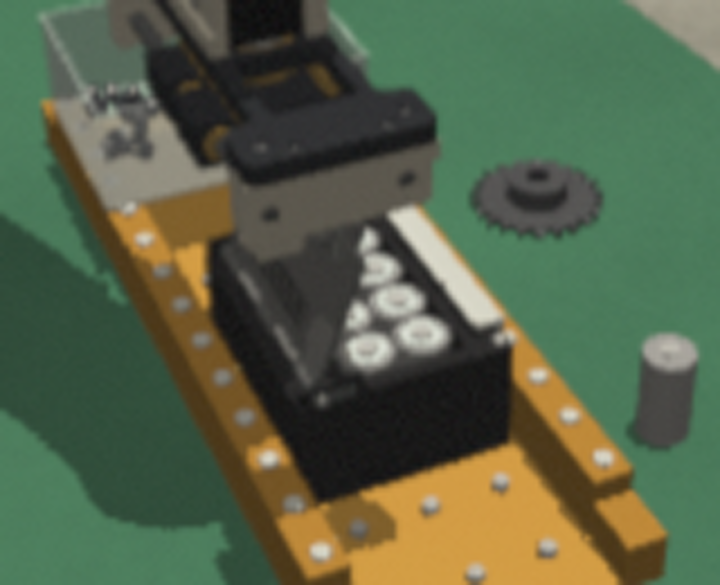

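The picture shows the door past upright at roughly 65°, with the fingers behind it. I'll follow its arc down from there.

send_rows(
  steps=[
    {"dp": [9, 0, 1.5], "roll": 0, "jaw": 0},
    {"dp": [14, 0, 4.5], "roll": 0, "jaw": 0},
    {"dp": [18, 0, 8], "roll": 0, "jaw": 0},
    {"dp": [22, 0, 12], "roll": 0, "jaw": 0},
    {"dp": [25, 0, 16.5], "roll": 0, "jaw": 0},
  ],
)

```text
time_s: 4.1
tcp_pos: [0.6124, -0.0228, 0.1038]
eef_rot: [180.0, -0.0, -3.4]
contact_force: [0.0, 1.5, -0.0]
gripper_width: 0.0005
gripper_force: 0.1
```

send_rows(
  steps=[
    {"dp": [1.5, 0, 2.5], "roll": 0, "jaw": 0},
    {"dp": [3, 0, 5], "roll": 0, "jaw": 0},
    {"dp": [4, 0, 8], "roll": 0, "jaw": 0},
    {"dp": [5, 0, 10.5], "roll": 0, "jaw": 0},
    {"dp": [5, 0, 10.5], "roll": 0, "jaw": 0},
  ],
)

```text
time_s: 4.72
tcp_pos: [0.617, -0.0231, 0.0933]
eef_rot: [180.0, 0.0, -3.4]
contact_force: [0.5, -0.8, 0.3]
gripper_width: 0.0004
gripper_force: 0.0
```

Run:
```python
from h import *
s=r.get_state();t=s["tcp_pos"];print(s["time_s"],ch(t).round(4),s["eef_rot"],s["contact_force"])
a=r.capture("side")["image"][180:280,260:380];cv2.imwrite("pics/k4.png",cv2.resize(a,None,fx=6,fy=6,interpolation=2))
```

```text
4.725 [-0.0092  0.0025  0.0933] [ 1.79994663e+02  2.26830604e-02 -3.43027057e+00] [ 0.53704649 -0.79491021  0.31459901]
```

View pics/k4.png

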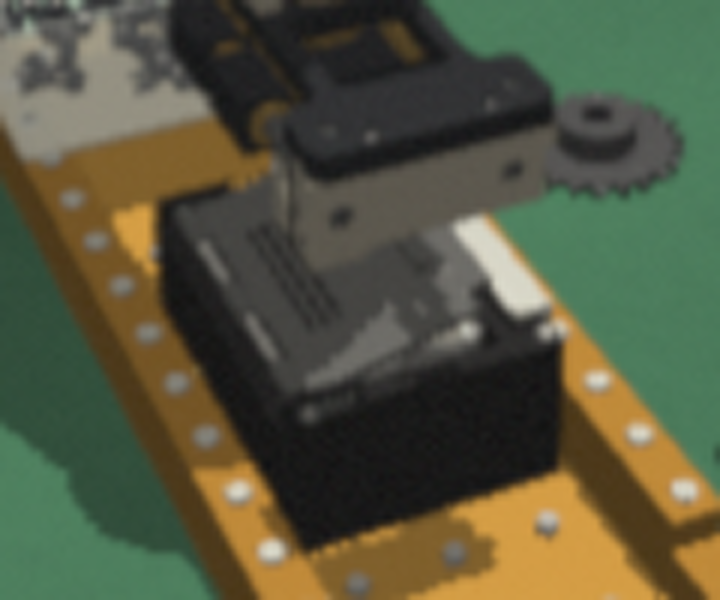

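The door is nearly down, and its front edge at about (470,330) is short of the lip. I'll keep lowering it, shifting slightly towards the ledge, then press down onto the cells.

send_rows(
  steps=[
    {"dp": [2, 0, 2], "roll": 0, "jaw": 0},
    {"dp": [4, 0, 4], "roll": 0, "jaw": 0},
    {"dp": [5, 0, 6], "roll": 0, "jaw": 0},
    {"dp": [5, 0, 8], "roll": 0, "jaw": 0},
    {"dp": [5, 0, 9], "roll": 0, "jaw": 0},
  ],
)

```text
time_s: 5.4
tcp_pos: [0.6224, -0.0234, 0.0846]
eef_rot: [180.0, -0.0, -3.4]
contact_force: [0.8, -0.4, 2.1]
gripper_width: 0.0003
gripper_force: 0.9
```

send_rows(
  steps=[
    {"dp": [0, 0, 0.5], "roll": 0, "jaw": 0},
    {"dp": [0, 0, 1], "roll": 0, "jaw": 0},
    {"dp": [0, 0, 1.5], "roll": 0, "jaw": 0},
    {"dp": [0, 0, 1.5], "roll": 0, "jaw": 0},
  ],
)

```text
time_s: 5.9
tcp_pos: [0.6225, -0.0234, 0.0833]
eef_rot: [-180.0, -0.1, -3.4]
contact_force: [0.8, -0.6, 3.0]
gripper_width: 0.0002
gripper_force: 1.4
```

send_rows(
  steps=[
    {"dp": [0, 0, 0.5], "roll": 0, "jaw": 0},
    {"dp": [0, 0, 1], "roll": 0, "jaw": 0},
    {"dp": [0, 0, 1.5], "roll": 0, "jaw": 0},
    {"dp": [0, 0, 1.5], "roll": 0, "jaw": 0},
  ],
)

```text
time_s: 6.4
tcp_pos: [0.6226, -0.0234, 0.0822]
eef_rot: [180.0, -0.1, -3.4]
contact_force: [2.2, -1.5, 6.2]
gripper_width: 0.0002
gripper_force: 3.3
```

Run:
```python
from h import *
s=r.get_state();t=s["tcp_pos"];print(s["time_s"],ch(t).round(4),s["contact_force"])
a=r.capture("side")["image"][180:280,260:380];cv2.imwrite("pics/k5.png",cv2.resize(a,None,fx=6,fy=6,interpolation=2))
```

```text
6.4 [-0.0035  0.0026  0.0822] [ 2.20999971 -1.53823719  6.20272336]
```

View pics/k5.png

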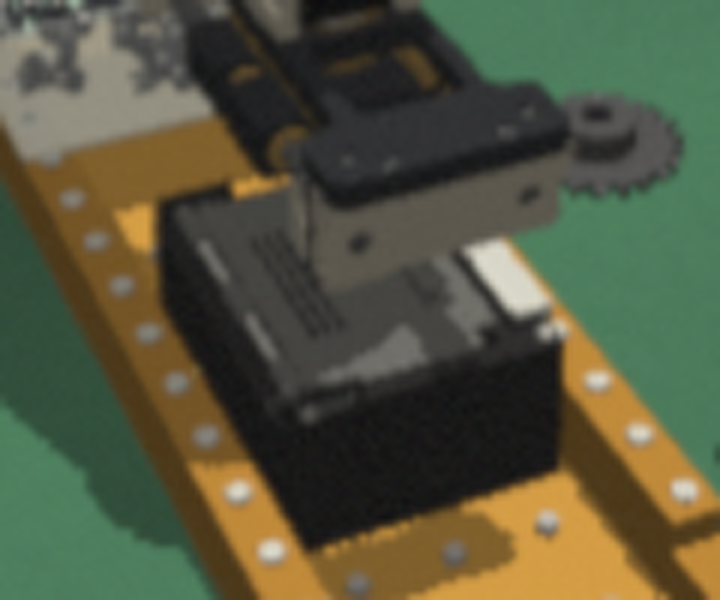

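The door lies flat on the rim with about 6 N on it. The ledge is just ahead of the fingertips at about (430,280), so I'll push towards the lip.

send_rows(
  steps=[
    {"dp": [2, 0, 0.2], "roll": 0, "jaw": 0},
    {"dp": [4, 0, 0.3], "roll": 0, "jaw": 0},
    {"dp": [6, 0, 0.3], "roll": 0, "jaw": 0},
    {"dp": [8, 0, 0.3], "roll": 0, "jaw": 0},
    {"dp": [10, 0, 0.3], "roll": 0, "jaw": 0},
  ],
)

```text
time_s: 7.08
tcp_pos: [0.6306, -0.0239, 0.0819]
eef_rot: [180.0, 0.1, -3.4]
contact_force: [-6.4, 1.0, 13.2]
gripper_width: 0.0002
gripper_force: 6.5
```

send_rows(
  steps=[
    {"dp": [2, 0, 0], "roll": 0, "jaw": 0},
    {"dp": [4, 0, 0], "roll": 0, "jaw": 0},
    {"dp": [5, 0, 0], "roll": 0, "jaw": 0},
  ],
)

```text
time_s: 7.45
tcp_pos: [0.6356, -0.0243, 0.0818]
eef_rot: [180.0, 0.1, -3.4]
contact_force: [-4.5, 1.3, 13.0]
gripper_width: 0.0004
gripper_force: 6.4
```

send_rows(
  steps=[
    {"dp": [2, 0, -0.2], "roll": 0, "jaw": 0},
    {"dp": [4, 0, -0.3], "roll": 0, "jaw": 0},
    {"dp": [6, 0, -0.3], "roll": 0, "jaw": 0},
  ],
)

```text
time_s: 7.82
tcp_pos: [0.6385, -0.0249, 0.0815]
eef_rot: [179.9, 0.5, -3.5]
contact_force: [-13.3, 2.0, 16.6]
gripper_width: 0.0003
gripper_force: 8.3
```

send_rows(
  steps=[
    {"dp": [1, 0, 0], "roll": 0, "jaw": 0},
    {"dp": [2, 0, 0], "roll": 0, "jaw": 0},
    {"dp": [2, 0, 0], "roll": 0, "jaw": 0},
  ],
)

```text
time_s: 8.2
tcp_pos: [0.6407, -0.0253, 0.0815]
eef_rot: [179.9, 0.5, -3.5]
contact_force: [-12.4, 1.6, 16.1]
gripper_width: 0.0008
gripper_force: 8.1
```

The vertical load is higher than needed, so I'll ease it off and look.

send_rows(
  steps=[
    {"dp": [0, 0, -0.5], "roll": 0, "jaw": 0},
    {"dp": [0, 0, -0.9], "roll": 0, "jaw": 0},
    {"dp": [0, 0, -0.9], "roll": 0, "jaw": 0},
  ],
)

```text
time_s: 8.57
tcp_pos: [0.6421, -0.0252, 0.082]
eef_rot: [179.9, 0.3, -3.5]
contact_force: [-6.1, 0.1, 8.7]
gripper_width: 0.0004
gripper_force: 4.4
```

Run:
```python
from h import *
s=r.get_state();t=s["tcp_pos"];print(s["time_s"],ch(t).round(4),s["contact_force"],s["moment"])
a=r.capture("side")["image"][180:280,260:380];cv2.imwrite("pics/k6.png",cv2.resize(a,None,fx=6,fy=6,interpolation=2))
```

```text
8.575 [0.016 0.002 0.082] [-6.07701337  0.12238023  8.6954502 ] [-0.11265612  2.43590683 -0.01269729]
```

View pics/k6.png

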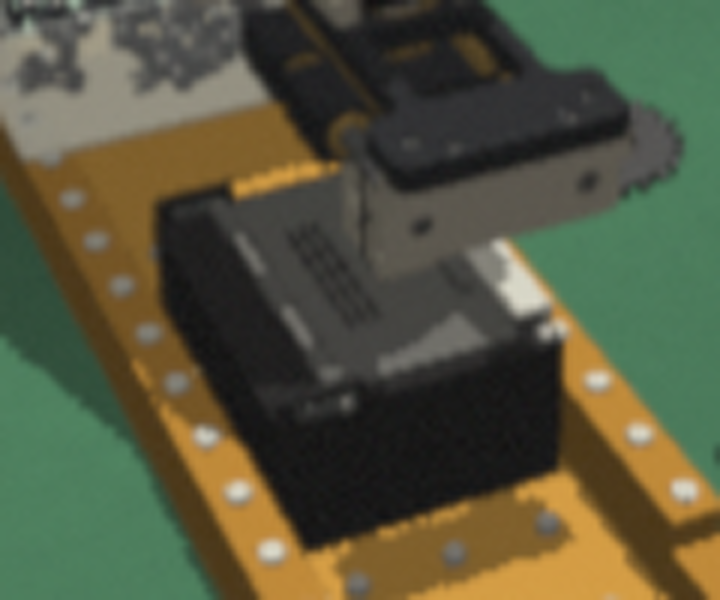

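The door has slid well towards the lip: its hinge line has moved and its front edge meets the lip at about (510,320). The TCP is at channel x = 16 mm, with about 19 mm expected at the stop, so I'll keep pushing gently until the force rises.

send_rows(
  steps=[
    {"dp": [1, 0, 0], "roll": 0, "jaw": 0},
    {"dp": [2, 0, 0], "roll": 0, "jaw": 0},
    {"dp": [2, 0, 0], "roll": 0, "jaw": 0},
  ],
)

```text
time_s: 9.0
tcp_pos: [0.6434, -0.0253, 0.0818]
eef_rot: [179.9, 0.4, -3.5]
contact_force: [-8.8, 0.1, 9.2]
gripper_width: 0.0007
gripper_force: 5.8
```

send_rows(
  steps=[
    {"dp": [1, 0, 0], "roll": 0, "jaw": 0},
    {"dp": [2, 0, 0], "roll": 0, "jaw": 0},
    {"dp": [2, 0, 0], "roll": 0, "jaw": 0},
  ],
)

```text
time_s: 9.38
tcp_pos: [0.6436, -0.0254, 0.0815]
eef_rot: [179.9, 0.6, -3.5]
contact_force: [-13.5, 1.9, 13.9]
gripper_width: 0.0005
gripper_force: 8.5
```

send_rows(
  steps=[
    {"dp": [0, 0, -0.4], "roll": 0, "jaw": 0},
    {"dp": [0, 0, -0.7], "roll": 0, "jaw": 0},
    {"dp": [1, 0, -0.7], "roll": 0, "jaw": 0},
    {"dp": [1, 0, -0.7], "roll": 0, "jaw": 0},
  ],
)

```text
time_s: 9.88
tcp_pos: [0.6437, -0.0254, 0.0816]
eef_rot: [179.9, 0.7, -3.5]
contact_force: [-15.8, 3.3, 12.3]
gripper_width: 0.0004
gripper_force: 9.0
```

The door is at its stop: 16 N and no further travel. I'll ease off the push, then lift clear.

send_rows(
  steps=[
    {"dp": [-3, 0, 0], "roll": 0, "jaw": 0},
    {"dp": [-5, 0, -0.5], "roll": 0, "jaw": 0},
    {"dp": [-6, 0, -2], "roll": 0, "jaw": 0},
    {"dp": [-7, 0, -5], "roll": 0, "jaw": 0},
    {"dp": [-8, 0, -20], "roll": 0, "jaw": 0},
  ],
)

```text
time_s: 10.5
tcp_pos: [0.6416, -0.0245, 0.1028]
eef_rot: [180.0, 0.1, -3.4]
contact_force: [0.5, -0.1, -0.2]
gripper_width: 0.0005
gripper_force: 0.0
```

send_rows(
  steps=[
    {"dp": [-10, 0, -50], "roll": 0, "jaw": 0},
    {"dp": [-60, 0, -100], "roll": 0, "jaw": 0},
    {"dp": [-120, 0, -120], "roll": 0, "jaw": 0},
    {"dp": [-170, 0, -120], "roll": 0, "jaw": 0},
    {"dp": [-170, 0, -120], "roll": 0, "jaw": 0},
  ],
)

```text
time_s: 11.12
tcp_pos: [0.4695, -0.0145, 0.2255]
eef_rot: [-179.9, -0.2, -3.4]
contact_force: [0.9, 0.3, 1.0]
gripper_width: 0.0003
gripper_force: 0.0
```

Run:
```python
from h import *
s=r.get_state();print(s["time_s"],s["tcp_pos"],s["contact_force"])
a=r.capture("side")["image"][180:280,260:380];b=r.capture("top")["image"][160:255,285:395]
k=np.hstack([cv2.resize(a,(420,350),interpolation=2),cv2.resize(b,(380,350),interpolation=2)]);cv2.imwrite("pics/k7.png",k)
```

```text
11.125 [ 0.46950595 -0.01445716  0.22551404] [0.92218791 0.34541496 1.00269012]
```

View pics/k7.png

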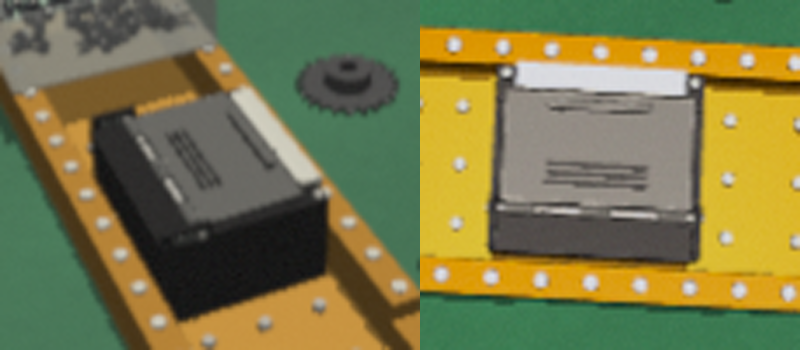

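The door lies flat with its front edge under the lip at (600,90). Its hinge line at about (600,212) has moved roughly 13 mm towards the lip, which matches the pin being home. Nothing around it has moved.

```bash
python3 -c "
from plant import r
print(r.close_job())"
```

```text
the job is handed in; nothing more can be done
None
```

The battery box door is shut and pushed to its stop, with its front edge under the lip; it stayed down when I let go, and I handed the job in at about 11 s (the hand-in returned no verdict).

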